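# Bed the figurines on the snow-globe disc

### The job

The cottage, the fir tree and the reindeer on the round maple disc have just been set on fresh adhesive: bed them down in the order they were glued, each with a light press of the fingertips from above, held for a good half second - first the cottage on the bare middle of its roof ridge, then the fir tree on its tip, then the reindeer on its back, behind the antlers. Press just hard enough that the sprung platform under the disc sinks a few millimetres, never down to its stop, and let it come up again. Do not lift, shift or tip the pieces, and leave the gilt antlers, the disc with its snowman and log pile, the brass lever and everything else untouched.

Things in the scene. Friction and masses are not known exactly. Their poses are not given: they have to be found in the camera images.
- cottage: Resin cottage with a gabled roof and a chimney, loose on the disc: foot 60 x 46 mm, ridge 68 mm above its underside, about 110 g. Origin at the centre of its underside, z up; the ridge runs along its x and the 11 mm wide chimney stands over the ridge at x = +22 mm, 10 mm higher than the ridge.
- cottage_ridge (a point): The spot to press on the cottage: the top of its roof ridge, in the middle of the stretch free of the chimney (8 mm from the cottage's centre, away from the chimney). The ridge is 9 mm wide.
- fir: The pewter fir tree on the disc: tiers of branches on a round foot 46 mm across, 90 mm tall, about 170 g, loose. Origin at the centre of its underside, z up.
- fir_tip (a point): The spot to press on the fir tree: the top of the 12 mm ball at its tip, 90 mm above its underside.
- reindeer: Ceramic reindeer standing on a 70 x 36 mm snow slab, loose on the disc, about 120 g. Origin at the centre of the slab's underside, z up, head towards its +x. The back is 60 mm high and 25 mm wide, the head 81 mm.
- reindeer_back (a point): The spot to press on the reindeer: the top of its back, 8 mm behind its centre, 60 mm above its underside; the antlers begin 28 mm in front of it.
- antlers: The reindeer's gilt antlers, part of the reindeer and with the reindeer's origin and axes: they lie at x = 20 to 33 mm, y = -20 to 20 mm, up to 98 mm high. Never to be touched.
- lift: The lift, fixed to the table: cast round base 156 mm across, housing, coil spring, on top the platform with the maple disc. Origin at the centre of its underside, z up. The three loose pieces stand on the disc about 52 mm from its axis, at 90, 210 and 330 degrees about the lift's z from its x, in any arrangement.
- lever_knob (a point): Ball knob of the brass lever on the lift's housing, locked in its raised position, not to be touched. The lever points to the lift's -y, the 20 mm knob centred 134 mm from the axis and 51 mm above the table.
- snowman (a point): Little snowman with a hat, 43 mm tall, 24 mm across, already glued to the disc near its rim, not to be touched. This point lies under its centre.
- log_pile (a point): Pile of five logs, 26 x 23 x 14 mm, already glued to the disc near its rim, not to be touched. This point lies under its centre.
- platform (a joint): How far the sprung platform with the disc is pressed down, in m: 0 is fully up, 0.015 is its stop. It gives only straight down, starts to sink at about 3 to 5.5 N on a piece, then takes 0.5 N more per mm, and springs up by itself.
- disc_top (a point): Centre of the upper face of the maple disc (190 mm across), 92 mm above the table when the platform is fully up. Underside of the pieces.
- big_dome: Clear glass dome on a maple foot, 184 mm across, 212 mm tall, to the left. Leave alone. Origin under its centre.
- small_dome: Clear glass dome on a maple foot, 134 mm across, 152 mm tall, to the right. Leave alone. Origin under its centre.
- spare_fir: A smaller pewter fir tree, 63 mm tall, standing on the table, not on the disc. Leave alone. Origin under its centre.
- glue: Small glue bottle, 32 mm across, 85 mm tall, on the table to the right. Leave alone. Origin under its centre.
- brush: Brush, 160 mm long, lying on the table to the right. Leave alone.
Things that resemble listed ones, but are neither listed nor needed, are in the scene too. Of the things shaped like the reindeer, the ceramic one is meant.

How it is judged (in metres and radians):
On the way, in this order (a step that is already met when the one before it is completed fails the run):
1. the fingertips press the cottage on mid-ridge, and it alone, so that the platform sinks more than 2 mm, for 0.5 s (contact force between the fingers and cottage above 1 N and horizontal distance between the grasp point and cottage_ridge below 0.03 m and value of joint platform above 0.002 m and contact force between the fingers and fir below 0.3 N and contact force between the fingers and reindeer below 0.3 N), for 0.5 s.
2. the fingertips press the fir tree on its tip, and it alone, so that the platform sinks more than 2 mm, for 0.5 s (contact force between the fingers and fir above 1 N and horizontal distance between the grasp point and fir_tip below 0.03 m and value of joint platform above 0.002 m and contact force between the fingers and cottage below 0.3 N and contact force between the fingers and reindeer below 0.3 N), for 0.5 s.
3. the fingertips press the reindeer on its back, and it alone, so that the platform sinks more than 2 mm, for 0.5 s (contact force between the fingers and reindeer above 1 N and horizontal distance between the grasp point and reindeer_back below 0.03 m and value of joint platform above 0.002 m and contact force between the fingers and cottage below 0.3 N and contact force between the fingers and fir below 0.3 N), for 0.5 s.
At the end, for the whole second after the job is handed in: The platform is fully up again (within 1.5 mm); the cottage, fir tree and reindeer stand upright (within 0.06 rad), at rest, within 6 mm of where they stood; the domes, spare fir, glue bottle and brush have not moved more than 10 mm (value of joint platform below 0.0015 m and distance of each of cottage, fir, reindeer from where it was at the start of the episode below 0.006 m and angle between each of cottage, fir, reindeer's own z axis and vertical below 0.06 rad and linear speed of each of cottage, fir, reindeer below 0.02 m/s and distance of each of big_dome, small_dome, spare_fir, glue, brush from where it was at the start of the episode below 0.01 m); the robot touches nothing.
It fails at once if the gilt antlers are touched (contact force between any of the fingers, the arm and antlers above 0.3 N).
It fails at once if the disc, snowman, log pile, lever or lift is touched (contact force between any of the fingers, the arm and lift above 0.5 N).
It fails at once if too hard a press: the platform pushed to its stop (past 13 of its 15 mm) or over 20 N on a piece (value of joint platform above 0.013 m or contact force between the fingers and cottage above 20 N or contact force between the fingers and fir above 20 N or contact force between the fingers and reindeer above 20 N).
It fails at once if a piece is lifted more than 5 mm off the disc or tipped over (z of any of cottage, fir, reindeer in the frame of disc_top above 0.005 m or angle between any of cottage, fir, reindeer's own z axis and vertical above 0.35 rad).
It fails at once if a bystander is shifted more than 10 mm (distance of any of big_dome, small_dome, spare_fir, glue, brush from where it was at the start of the episode above 0.01 m).
It also fails if it takes over 48 s, if anything falls off the work surface, if the arm or the gripper's body presses on something with over 40 N, if the wrist force passes 120 N, or if a joint passes its speed limit or range.

### The arm

A 6-joint arm with a two-finger parallel gripper is mounted at the origin on the work surface. World frame = base frame: x ahead of the robot, y to its left, z up, the work surface at z = 0. Lengths are in m, angles in degrees, forces in N, time in s.
With the tool pointing down it reaches from about 0.3 to 0.75 m from the base axis. Payload 8.5 kg.
Tool frame: the origin (TCP) lies at the very end of the fingers, on their centre line; the grasp point (between the pads) lies env.pinch_z behind it (env.pinch_z is the distance from the TCP to the grasp point, in m); z points along the fingers, y is the line along which they close (so a half turn about z gives the same grasp; the last joint's range is limited). The gripper opens to 85 mm and grips with 20 to 120 N. Pads are 22 mm wide; open, the fingers measure 114 mm over their backs; the gripper's body (76 mm by 85 mm) begins 54 mm behind the grasp point. The pads swing forward as they close: fully open they stand 13 mm farther back than shut.
Start: joints at [-86.362, 21.807, 74.336, -0, 83.858, -12.336], TCP at [0.151, -0.529, 0.231] pointing down, gripper open.
Joint ranges: [-178.18, 178.18], [-50.72, 133.34], [12.68, 142.11], [-81.47, 261.47], [9.98, 163.14], [-165.26, 165.26]. Speed limits (degrees/s): [136.94, 136.94, 180, 180, 180, 180].

### API

Orientations are given as a 3x3 rotation matrix whose columns are the frame's x, y, z axes.
In Python, from rig import telemetry, get_image, env gives the robot as it stands. The module is installed in compiled form; this text tells all that it offers.
- The arm moves only by the tool apply_moves, never from a script. Its argument "series" is a list of rows, each a list of 7 numbers: the shift along the tool's x, y, z in mm, then the turn, a rotation vector about the tool's x, y, z in degrees, then the opening, from 0 (shut) to 1 (fully open). A call has 1 to 12 rows; each row shifts and turns the commanded pose from where the row before left it, along the tool's axes as they then stand; what a row does not reach is not made up. A row lasts 1/8 s, in which the tool goes at most 62.5 mm and 10.7 degrees, less where a joint would pass 70% of its speed; a pose out of reach is approached as far as the arm can. A call with a gripper value outside its range is refused whole. The fingers move at their own pace and stop on an object; "grip_force" is the grip in N (left out, the last holds). Time passes only in rows, so rows that do not move let the fingers close. It gives the time, the measured TCP pose, the force, the opening and the grip force at its end, in the units of the state.
- telemetry.observe(): the state, without advancing time (a new reading comes with each control period).
- get_image(name): name is "scene" or "top" or "wrist"; returns a dict with "frame" (480x640x3 uint8, red, green, blue), "z_map" (480x640 float32, m along the optical axis (not along the pixel's ray), 0 where there is no reading), "vertical_fov" (degrees; the focal length in pixels is half the picture's height over the tangent of half this angle, whatever the lens; pixels are square), "cx", "cy" (the principal point, pixels), "eye" and "attitude" of the camera in the world; the wrist camera has in their place "mount" (4x4, takes a point from camera to tool coordinates, whose origin is the TCP and whose axes are the flange's). Camera axes: x right, y up, looking along -z (the intrinsics and any distortion apply to the point x, -y, -z); pixel columns grow to the right and rows downward; lengths in m; the calibration is good to about 2 mm. A picture is of the moment at which its call begins: read the wrist's pose just before it.
- env.close_job(): hands the job in; it is judged then, once.
The state is a dict: "time_s": time; "q": joint angles; "qvel": joint speeds; "joint_efforts": joint torques, N m; "position": TCP position; "tool_rot": TCP orientation; "ft_force": force on the tool from outside, world axes, zero at the start; "wrist_torque": the same for the moment, N m; "grip_width": finger opening in m; "gripper_force": force on a finger pad.
Only numpy, scipy, OpenCV 4.12 (cv2) and the standard library are available. Lean on these libraries where they do the work, as an engineer would, in place of code of your own. Each camera call takes 0.05 s, during which the arm holds its last target. There are 200 camera calls.

## Working session

There is one attempt and no reset: what is moved stays moved. The work goes in short steps, Python scripts to look and compute and a tool call to move; the robot and the scene stay as the last step left them, time stands still between calls to the robot, and variables do not carry over. Pictures are saved under pics/ and viewed, at most 10 in all, crops included, and the job is handed in when it is done.

Besides the shell and the picture viewer there is one more tool, called after "Call:" as a command line: name --pt "numbers of a row" for each row, then --argument value for the rest. apply_moves: Moves the arm, as the interface text tells. Its arguments: {"type":"object","properties":{"series":{"type":"array"},"grip_force":{"type":"number"}},"required":["series"]}

```bash
mkdir -p pics
cat > h.py <<'E'
import numpy as np, cv2
from rig import telemetry, get_image, env
def cloud(im, T=None):
    h,w=im["z_map"].shape; f=h/2/np.tan(np.radians(im["vertical_fov"])/2)
    v,u=np.mgrid[0:h,0:w]; z=im["z_map"]
    p=np.stack([(u-im["cx"])/f*z,-(v-im["cy"])/f*z,-z],-1)
    if T is None:
        R=np.array(im["attitude"]);e=np.array(im["eye"])
    else: R=T[:3,:3];e=T[:3,3]
    P=p@R.T+e; P[z==0]=np.nan
    return P
def save(im,n): cv2.imwrite(n,im["frame"][:,:,::-1])
E
python3 - <<'E'
from h import *
s=telemetry.observe(); print(s, env.pinch_z)
for n in("scene","top"):
    im=get_image(n); save(im,f"pics/{n}0.png"); np.save(n+".npy",cloud(im)); print(n,{k:v for k,v in im.items() if k not in("frame","z_map")}, (im["z_map"]>0).mean())
E
```

```text
{'time_s': 0.0, 'q': array([-8.63627075e+01,  2.18410953e+01,  7.43867034e+01,  2.04090767e-03,
        8.38582932e+01, -1.23346816e+01]), 'qvel': array([ 0.02040054,  0.13713737,  0.05620957, -0.04140861,  0.0013972 ,
        0.04233861]), 'joint_efforts': array([-7.75734115e-04, -4.48466027e+01, -2.31280017e+01, -3.39036060e-04,
        4.68444356e-03, -1.48723922e-05]), 'position': array([ 0.15133902, -0.52845203,  0.23069932]), 'tool_rot': array([[ 9.61397474e-01,  2.75163394e-01, -5.99794120e-05],
       [ 2.75163170e-01, -9.61396367e-01,  1.50180569e-03],
       [ 3.55577960e-04, -1.46033632e-03, -9.99998870e-01]]), 'ft_force': array([0.19971182, 0.2474451 , 0.39044355]), 'wrist_torque': array([-0.03510191, -0.00854648, -0.01392183]), 'gripper_force': 0.0, 'grip_width': 0.08566977803765967} 0.0187
scene {'vertical_fov': 52.10204709058187, 'cx': 307.3458773652432, 'cy': 228.24249782583513, 'eye': array([1.05218868, 0.72169329, 0.92430771]), 'attitude': array([[-0.81902046, -0.36508845,  0.44262388],
       [ 0.57365555, -0.50602731,  0.64409291],
       [-0.01117111,  0.78143892,  0.62388173]])} 0.9865950520833333
top {'vertical_fov': 49.720545966089794, 'cx': 322.61524857461905, 'cy': 232.68633515873918, 'eye': array([ 0.26481595, -0.07130518,  1.37732311]), 'attitude': array([[-2.83525475e-02,  9.82174522e-01, -1.85820726e-01],
       [-9.99586331e-01, -2.87556908e-02,  5.25840922e-04],
       [-4.82693577e-03,  1.85758767e-01,  9.82583524e-01]])} 0.99599609375
```

View pics/scene0.png

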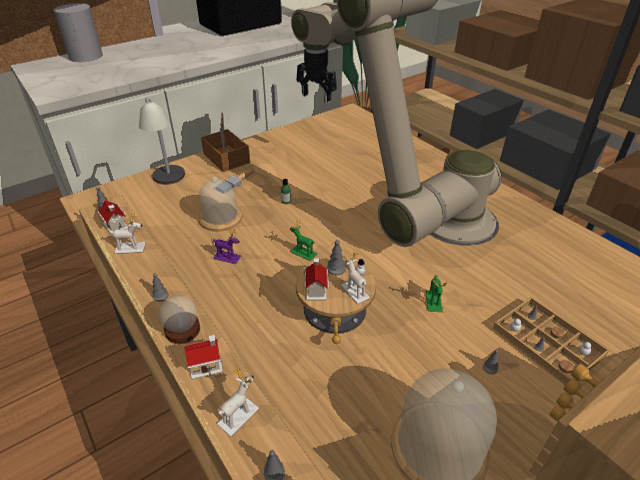

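View pics/top0.png

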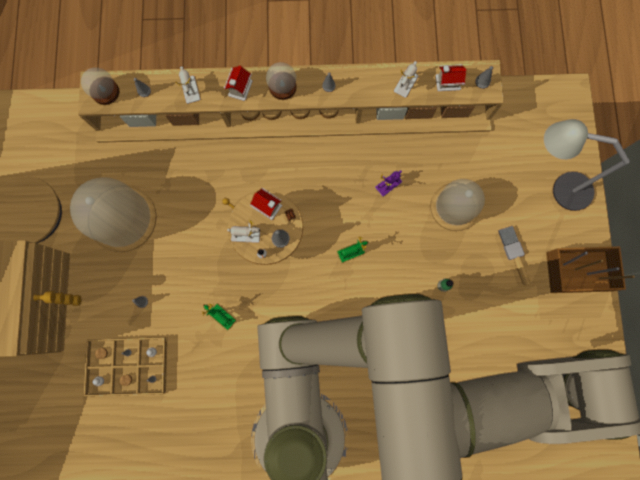

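The scene view shows the lift at about (336,290), with the red-roofed cottage at (317,280), the fir at (337,258) and the reindeer at (356,280). In the top view the disc is at (265,228), the cottage at (266,204), the reindeer at (245,234), the fir at (281,237), the snowman at (262,253), the logs at (290,215) and the lever knob at (228,202).

```bash
python3 - <<'E'
from h import *
for n in("top","scene"):
    P=np.load(n+".npy").reshape(-1,3); P=P[~np.isnan(P[:,0])]
    im=cv2.imread(f"pics/{n}0.png").reshape(-1,3)[~np.isnan(np.load(n+".npy").reshape(-1,3)[:,0])]
    c=np.array([.49,.05])
    if n=="top":
        Q=np.load("top.npy"); print([Q[r,k].round(3) for r,k in((228,265),(204,266),(234,245),(237,281),(253,262),(215,290),(202,228))])
    near=(np.abs(P[:,0]-.5)<.2)&(np.abs(P[:,1]-.08)<.2)
    d=P[near&(abs(P[:,2]-.092)<.004)]
    (x,y),r=cv2.minEnclosingCircle(d[:,:2].astype(np.float32)); print(n,"disc",x,y,r,len(d),np.median(d[:,2]))
    m=near&(P[:,2]>.1)&(np.hypot(P[:,0]-x,P[:,1]-y)<.1)
    p=P[m];col=im[m]
    np.save(n+"_p.npy",np.hstack([p,col]))
    S=4000; I=np.zeros((800,800,3),np.uint8)
    for q,k in sorted(zip(p,col),key=lambda t:t[0][2]):
        a=int(400-(q[1]-y)*S);b=int(400-(q[0]-x)*S); cv2.circle(I,(a,b),4,[int(t) for t in k],-1)
    cv2.imwrite(f"pics/o_{n}.png",I)
    red=(col[:,2]>110)&(col[:,1]<60); R=p[red]
    print("red",len(R),R[:,2].max()); 
    h=R[R[:,2]>.150]; print("ridge",h.mean(0),len(h))
E
python3 -c "
import cv2,numpy as np
a=[cv2.resize(cv2.imread(f'pics/o_{n}.png'),(400,400)) for n in('top','scene')]
cv2.imwrite('pics/o.png',np.hstack(a))"
```

```text
[array([0.524, 0.073, 0.094]), array([0.571, 0.063, 0.156]), array([0.499, 0.115, 0.149]), array([0.489, 0.028, 0.152]), array([0.455, 0.078, 0.125]), array([0.553, 0.009, 0.107]), array([0.604, 0.174, 0.056])]
top disc 0.4574487805366516 0.12162594497203827 0.18041902780532837 2552 0.09243092714041834Traceback (most recent call last):
  File "<stdin>", line 19, in <module>
    return umr_maximum(a, axis, None, out, keepdims, initial, where)
ValueError: zero-size array to reduction operation maximum which has no identity
[ WARN:0@0.012] global loadsave.cpp:275 findDecoder imread_('pics/o_scene.png'): can't open/read file: check file path/integrity
Traceback (most recent call last):
cv2.error: OpenCV(4.12.0) /io/opencv/modules/imgproc/src/resize.cpp:4208: error: (-215:Assertion failed) !ssize.empty() in function 'resize'
```

Run:
```python
from h import *
im=get_image("wrist"); print(im["mount"].round(4),im["vertical_fov"],im["cx"],im["cy"])
s=telemetry.observe(); R=s["tool_rot"]
print((R.T@(np.array([.50,.065,.42])-s["position"])*1000).round(1))
```

```text
[[-8.000e-04  9.658e-01  2.593e-01  6.590e-02]
 [ 1.000e+00  1.000e-03 -8.000e-04 -3.000e-04]
 [-1.000e-03  2.593e-01 -9.658e-01 -1.434e-01]
 [ 0.000e+00  0.000e+00  0.000e+00  1.000e+00]] 66.02403229927899 321.9612774079774 240.121046186928
[ 498.6 -474.9 -188.5]
```

Call:
apply_moves --pt "0 0 -60 0 0 0 0" --pt "0 0 -60 0 0 0 0" --pt "40 -34 -30 0 0 0 0" --pt "46 -39 -10 0 0 0 0" --pt "46 -39 0 0 0 0 0" --pt "46 -39 0 0 0 0 0" --pt "46 -39 0 0 0 0 0" --pt "46 -39 0 0 0 0 0" --pt "46 -39 0 0 0 0 0" --pt "46 -39 0 0 0 0 0" --pt "46 -39 0 0 0 0 0" --pt "46 -39 0 0 0 0 0"

```text
time_s: 1.65
position: [0.4826, -0.0317, 0.3912]
tool_rot: [[0.961, 0.275, -0.0], [0.275, -0.961, -0.0], [-0.0, 0.0, -1.0]]
ft_force: [0.6, -1.3, -0.2]
grip_width: 0.0002
gripper_force: 0.0
```

Call:
apply_moves --pt "46 -39 0 0 0 0 0" --pt "46 -39 0 0 0 0 0" --pt "15 -15 0 0 0 0 0" --pt "0 0 0 0 0 0 0" --pt "0 0 0 0 0 0 0"

```text
time_s: 2.28
position: [0.5589, 0.0846, 0.3913]
tool_rot: [[0.962, 0.275, -0.0], [0.275, -0.962, -0.0], [-0.0, 0.0, -1.0]]
ft_force: [0.4, 0.2, 0.2]
grip_width: 0.0001
gripper_force: 0.0
```

Run:
```python
from h import *
s=telemetry.observe(); im=get_image("wrist"); save(im,"pics/w1.png")
print(s["position"],s["q"],s["ft_force"],s["grip_width"])
T=np.eye(4);T[:3,:3]=s["tool_rot"];T[:3,3]=s["position"]
np.save("w1.npy",cloud(im,T@im["mount"]))
```

```text
[0.55885137 0.08455315 0.39133858] [-3.38967466e+00  2.04482633e+01  5.07617185e+01 -1.21906760e-02
  1.08800772e+02  7.06645786e+01] [0.43625001 0.18799253 0.23826726] 0.00012138328283811328
```

View pics/w1.png

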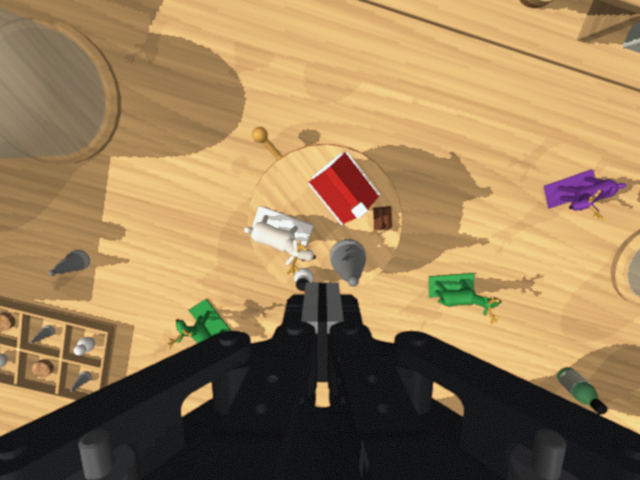

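The wrist view shows the cottage at (345,188) with its chimney at (360,212), and the fir at (347,262) with its tip near (352,282). The reindeer's back is at (275,237), with its head and antlers towards (300,262). The snowman is at (304,279), the logs are at (383,218) and the lever knob is at (260,133).

Run:
```python
from h import *
Q=np.load("w1.npy"); im=cv2.imread("pics/w1.png"); hsv=cv2.cvtColor(im,cv2.COLOR_BGR2HSV)
box=np.zeros(Q.shape[:2],bool); box[120:288,225:410]=1
d=Q[box&(abs(Q[...,2]-.092)<.003)]
(x,y),r=cv2.minEnclosingCircle(d[:,:2].astype(np.float32)); print("disc",x,y,r,np.median(d[:,2]))
knob=Q[125:142,250:268].reshape(-1,3); knob=knob[knob[:,2]>.045]; print("knob",np.median(knob,0),len(knob))
red=box&(hsv[...,1]>150)&((hsv[...,0]<6)|(hsv[...,0]>174))&(Q[...,2]>.11)
p=Q[red]; print("roof bbox",cv2.minAreaRect((p[:,:2]*1000).astype(np.float32)),p[:,2].max())
rg=p[p[:,2]>.157]; c=rg[:,:2].mean(0);u,s_,vt=np.linalg.svd(rg[:,:2]-c); t=(rg[:,:2]-c)@vt[0]
print("ridge",c,vt[0],t.min(),t.max(),len(rg),rg[:,2].max())
ch=Q[box&(Q[...,2]>.163)]; 
lab=np.array([np.hypot(ch[:,0]-a,ch[:,1]-b)<.03 for a,b in((.56,.06),)])[0]
print("all high pts clusters")
m=(box&(Q[...,2]>.145)).astype(np.uint8); n,l,st,ce=cv2.connectedComponentsWithStats(m)
for i in range(1,n):
    q=Q[l==i]; k=q[:,2].argmax(); print(st[i],q.mean(0).round(4),"max",q[k].round(4),cv2.minAreaRect((q[:,:2]*1000).astype(np.float32)))
# fir tip & chimney
for nm,(r0,r1,c0,c1),z in(("fir",(235,290,330,372),.165),("chim",(195,222,345,370),.163),("back",(220,262,246,297),.147)):
    s=Q[r0:r1,c0:c1]; f=s[(s[...,2]>z)&(s[...,2]<.2)]; print(nm,len(f),f.mean(0) if len(f) else "",f.max(0) if len(f) else "",cv2.minAreaRect((f[:,:2]*1000).astype(np.float32)) if len(f) else "")
```

```text
disc 0.5282707214355469 0.07265129685401917 0.09481274336576462 0.09288147665110319
knob [0.6081105  0.17917639 0.05928658] 200
roof bbox ((580.9308471679688, 66.39935302734375), (58.252864837646484, 47.82229995727539), 54.341148376464844) 0.16287127953643737
ridge [0.58412814 0.07194767] [-0.57446527 -0.81852896] -0.0227503364819019 0.0236160059885015 420 0.16287127953643737
all high pts clusters
[ 315  158   58   64 1784] [0.5811 0.0671 0.1548] max [0.5635 0.0485 0.1734] ((580.4088745117188, 66.37378692626953), (60.41059494018555, 34.443603515625), 54.91831588745117)
[ 244  224   72   52 1276] [0.5094 0.116  0.1597] max [0.5216 0.0939 0.1915] ((505.48114013671875, 117.16682434082031), (37.17768859863281, 79.54753875732422), 7.173135757446289)
[340 262  22  25 386] [0.4999 0.0361 0.1652] max [0.4982 0.0334 0.1841] ((498.5242614746094, 35.312950134277344), (18.96929168701172, 23.205116271972656), 26.178010940551758)
[305 283  34   5 169] [0.5695 0.088  0.3991] max [0.5698 0.0882 0.4021] ((569.45849609375, 87.88914489746094), (0.996879518032074, 13.212865829467773), 14.65888500213623)
fir 157 [0.49829977 0.03534077 0.17619351] [0.50339473 0.04062846 0.1841002 ] ((497.2043762207031, 34.81211853027344), (11.124405860900879, 12.678359031677246), 15.632699966430664)
chim 144 [0.56781919 0.04896683 0.17119511] [0.57552504 0.05636376 0.17338421] ((567.6685180664062, 48.799461364746094), (11.015630722045898, 12.979905128479004), 56.23466110229492)
back 864 [0.51028987 0.12368692 0.15466781] [0.52171975 0.15615547 0.17916119] ((509.1873474121094, 126.12226104736328), (24.45102882385254, 59.9229736328125), 0.7329489588737488)
```

Run:
```python
from h import *
Q=np.load("w1.npy"); im=cv2.imread("pics/w1.png"); hsv=cv2.cvtColor(im,cv2.COLOR_BGR2HSV)
box=np.zeros(Q.shape[:2],bool); box[200:282,240:318]=1
z=Q[...,2]; w=hsv[...,1]<70
for nm,m in(("slab",box&w&(z>.0955)&(z<.112)),("body",box&w&(z>.140)&(z<.156)),("back",box&w&(z>.149)&(z<.156)),("high",box&(z>.158)),("gold",box&(hsv[...,1]>90)&(z>.150))):
    p=Q[m]; print(nm,len(p),p.mean(0).round(4),p.min(0).round(3),p.max(0).round(3),cv2.minAreaRect((p[:,:2]*1000).astype(np.float32)))
    c=p[:,:2].mean(0); print("   pca",np.linalg.svd(p[:,:2]-c,full_matrices=False)[2][0])
f=Q[255:290,330:375].reshape(-1,3)
for a in(.170,.174,.178,.181): g=f[(f[:,2]>a)&(f[:,2]<.2)]; print(a,len(g),g.mean(0),g.min(0),g.max(0))
I=cv2.resize(im[195:290,235:400],None,fx=4.5,fy=4.5,interpolation=cv2.INTER_CUBIC); cv2.imwrite("pics/c1.png",I)
```

```text
slab 995 [0.5106 0.1147 0.0993] [0.454 0.069 0.096] [0.53  0.157 0.112] ((501.6124267578125, 106.04547119140625), (110.18988037109375, 58.36685562133789), 54.3480339050293)
   pca [-0.55204346 -0.83381534]
body 806 [0.5124 0.1296 0.1492] [0.498 0.103 0.14 ] [0.523 0.158 0.156] ((511.2695617675781, 130.7568817138672), (53.718650817871094, 22.019258499145508), 84.56990814208984)
   pca [-0.0132802  -0.99991181]
back 499 [0.5103 0.1303 0.1511] [0.5   0.104 0.149] [0.52  0.158 0.156] ((510.7630920410156, 131.27017211914062), (52.71050262451172, 17.917234420776367), 83.11672973632812)
   pca [-0.05557074 -0.99845475]
high 517 [0.5068 0.0959 0.1738] [0.489 0.077 0.158] [0.526 0.11  0.192] ((508.623779296875, 97.5256118774414), (30.83068084716797, 30.450092315673828), 36.80794143676758)
   pca [-0.96255292  0.27109384]
gold 169 [0.5048 0.0958 0.1823] [0.489 0.077 0.158] [0.526 0.107 0.192] ((508.27105712890625, 97.26166534423828), (29.949602127075195, 30.450092315673828), 36.80794143676758)
   pca [-0.99335683  0.11507477]
0.17 108 [0.49770646 0.03501819 0.18025346] [0.49131895 0.02883915 0.17003579] [0.50219268 0.04014941 0.1841002 ]
0.174 103 [0.49764152 0.03490712 0.18071923] [0.49131895 0.02883915 0.1759188 ] [0.50219268 0.04014941 0.1841002 ]
0.178 93 [0.4973437  0.03482936 0.18111482] [0.49131895 0.02883915 0.17819937] [0.50175356 0.04014941 0.1841002 ]
0.181 51 [0.49691574 0.0343128  0.18221537] [0.49211067 0.03039813 0.18106687] [0.50102683 0.03846161 0.1841002 ]
```

View pics/c1.png

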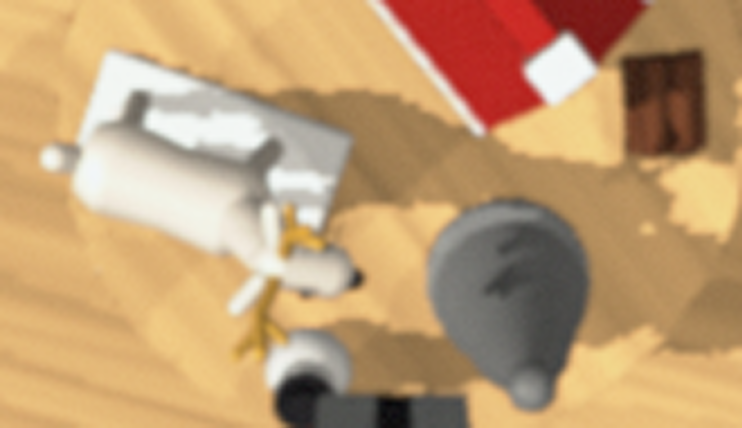

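The crop shows the reindeer heading right and down, with its antlers at (285,260) standing over the snowman, and its back centred at (160,190). The fir's ball tip is at (530,385). Before choosing the yaw I'll measure how wide the shut fingers are at each height.

Run:
```python
from h import *
s=telemetry.observe();Q=np.load("w1.npy").reshape(-1,3); t=(Q-s["position"])@s["tool_rot"]*1000
t=t[~np.isnan(t[:,0])]
for a in range(-110,20,10):
    p=t[(t[:,2]>a)&(t[:,2]<=a+10)]
    if len(p): print(a,len(p),"x",p[:,0].min().round(),p[:,0].max().round(),"y",p[:,1].min().round(),p[:,1].max().round())
```

```text
-110 1664 x 18.0 22.0 y -20.0 19.0
-100 12192 x 7.0 21.0 y -57.0 55.0
-90 22062 x -4.0 19.0 y -62.0 60.0
-80 16233 x -7.0 19.0 y -58.0 56.0
-70 7058 x -9.0 18.0 y -50.0 48.0
-60 8346 x -9.0 15.0 y -41.0 40.0
-50 2745 x -12.0 15.0 y -33.0 32.0
-40 1225 x -11.0 12.0 y -14.0 13.0
-30 925 x 6.0 12.0 y -14.0 13.0
-20 757 x 6.0 12.0 y -14.0 13.0
-10 232 x 7.0 12.0 y -13.0 12.0
```

Call:
apply_moves --pt "0 0 20 0 0 -10.6 0" --pt "0 0 20 0 0 -10.6 0" --pt "0 0 20 0 0 -10.6 0" --pt "0 0 20 0 0 -10.6 0" --pt "0 0 20 0 0 -10.6 0" --pt "0 0 20 0 0 -10.6 0" --pt "0 0 20 0 0 -10.4 0" --pt "-11 26 10 0 0 0 0" --pt "0 0 0 0 0 0 0" --pt "0 0 0 0 0 0 0"

```text
time_s: 3.58
position: [0.5847, 0.0737, 0.2419]
tool_rot: [[0.001, 1.0, 0.0], [1.0, -0.001, 0.0], [0.0, 0.0, -1.0]]
ft_force: [-1.1, -0.4, -0.0]
grip_width: -0.0
gripper_force: 0.0
```

Call:
apply_moves --pt "0 0 30 0 0 0 0" --pt "0 0 25 0 0 0 0" --pt "0 0 12 0 0 0 0" --pt "0 0 6 0 0 0 0" --pt "0 0 2 0 0 0 0" --pt "0 0 0 0 0 0 0" --pt "0 0 0 0 0 0 0"

```text
time_s: 4.45
position: [0.5854, 0.0742, 0.1669]
tool_rot: [[0.0, 1.0, 0.001], [1.0, -0.0, -0.0], [-0.0, 0.001, -1.0]]
ft_force: [-0.8, 0.0, -0.2]
grip_width: 0.0001
gripper_force: 0.0
```

Call:
apply_moves --pt "0 0 2 0 0 0 0" --pt "0 0 2 0 0 0 0" --pt "0 0 1 0 0 0 0" --pt "0 0 0 0 0 0 0" --pt "0 0 0 0 0 0 0"

```text
time_s: 5.08
position: [0.5852, 0.0742, 0.1614]
tool_rot: [[0.0, 1.0, 0.0], [1.0, -0.0, 0.0], [0.0, 0.0, -1.0]]
ft_force: [0.1, -1.0, -0.0]
grip_width: 0.0001
gripper_force: 0.0
```

Call:
apply_moves --pt "0 0 1 0 0 0 0" --pt "0 0 1 0 0 0 0" --pt "0 0 1 0 0 0 0" --pt "0 0 0 0 0 0 0" --pt "0 0 0 0 0 0 0"

```text
time_s: 5.7
position: [0.5852, 0.0742, 0.1585]
tool_rot: [[0.0, 1.0, 0.0], [1.0, -0.0, -0.0], [-0.0, 0.0, -1.0]]
ft_force: [-0.5, 0.3, 5.0]
grip_width: -0.0
gripper_force: 2.3
```

Call:
apply_moves --pt "0 0 1 0 0 0 0" --pt "0 0 1 0 0 0 0" --pt "0 0 1 0 0 0 0" --pt "0 0 1 0 0 0 0" --pt "0 0 0.5 0 0 0 0" --pt "0 0 0 0 0 0 0" --pt "0 0 0 0 0 0 0" --pt "0 0 0 0 0 0 0" --pt "0 0 0 0 0 0 0" --pt "0 0 0 0 0 0 0" --pt "0 0 0 0 0 0 0"

```text
time_s: 7.08
position: [0.5852, 0.0742, 0.1542]
tool_rot: [[0.0, 1.0, 0.001], [1.0, -0.0, -0.0], [-0.0, 0.001, -1.0]]
ft_force: [-1.9, 0.2, 6.0]
grip_width: 0.0003
gripper_force: 3.1
```

Run:
```python
from h import *
s=telemetry.observe(); print(s["position"],s["ft_force"],s["wrist_torque"])
T=np.load("top.npy"); im=get_image("top"); N=cloud(im); save(im,"pics/t2.png")
m=(abs(T[...,2]-.0925)<.004)&(np.hypot(T[...,0]-.528,T[...,1]-.0727)<.09)&(N[...,2]>.075)&(N[...,2]<.1)
print("disc sink mm",np.median((T-N)[...,2][m])*1000,m.sum())
```

```text
[0.58524786 0.0741791  0.15421722] [-1.88689117  0.24186278  5.97888007] [-0.00146424  0.26283292  0.03122891]
disc sink mm 5.8202952850152645 1124
```

Step 1 looks done: the disc sank 5.8 mm and was held. I'll release it and move over the fir.

Call:
apply_moves --pt "0 0 0 0 0 0 0" --pt "0 0 -2 0 0 0 0" --pt "0 0 -2 0 0 0 0" --pt "0 0 -2 0 0 0 0" --pt "0 0 -4 0 0 0 0" --pt "0 0 -30 0 0 0 0" --pt "0 0 -46 0 0 0 0" --pt "-13 -29 0 0 0 0 0" --pt "-13 -29 0 0 0 0 0" --pt "-14 -30 0 0 0 0 0" --pt "0 0 0 0 0 0 0" --pt "0 0 0 0 0 0 0"

```text
time_s: 8.62
position: [0.4976, 0.0343, 0.2398]
tool_rot: [[0.001, 1.0, 0.0], [1.0, -0.001, 0.0], [0.0, 0.0, -1.0]]
ft_force: [-0.7, 0.3, -0.4]
grip_width: -0.0002
gripper_force: 0.0
```

```bash
cat > chk.py <<'E'
from h import *
import sys
s=telemetry.observe(); print(s["position"],s["ft_force"])
T=np.load("top.npy"); im=get_image("top"); N=cloud(im); I0=cv2.imread("pics/top0.png")
m=(abs(T[...,2]-.0925)<.004)&(np.hypot(T[...,0]-.528,T[...,1]-.0727)<.09)&(N[...,2]>.075)&(N[...,2]<.1)
print("disc sink mm",np.median((T-N)[...,2][m])*1000,m.sum())
# roof / pieces points, before & after
S=cloud(get_image("scene")); S0=np.load("scene.npy")
for nm,(x,y),z in(("roof",(.581,.0664),.145),("fir",(.497,.033),.150),("deer",(.508,.122),.145)):
    for A,B in((T,N),(S0,S)):
        f=lambda Q:Q[(np.hypot(Q[...,0]-x,Q[...,1]-y)<.042)&(Q[...,2]>z)&(Q[...,2]<.2)]
        a,b=f(A),f(B); print(nm,len(a),len(b),((b.mean(0)-a.mean(0))*1000).round(1))
E
python3 chk.py
```

```text
[0.49762914 0.03428174 0.23980428] [-0.65501429  0.31529724 -0.38526212]
disc sink mm -0.5453922116592791 378
roof 311 0 [nan nan nan]
roof 296 296 [0.1 0.2 0.2]
fir 72 0 [nan nan nan]
fir 87 85 [-0.1  0.   0.4]
deer 228 194 [-0.9 -4.7  0.6]
deer 256 256 [0.  0.  0.2]chk.py:12: RuntimeWarning: Mean of empty slice.
  a,b=f(A),f(B); print(nm,len(a),len(b),((b.mean(0)-a.mean(0))*1000).round(1))
  ret = um.true_divide(
```

Call:
apply_moves --pt "0 0 25 0 0 0 0" --pt "0 0 20 0 0 0 0" --pt "0 0 6 0 0 0 0" --pt "0 0 2 0 0 0 0" --pt "0 0 2 0 0 0 0" --pt "0 0 1 0 0 0 0" --pt "0 0 0 0 0 0 0" --pt "0 0 0 0 0 0 0"

```text
time_s: 9.72
position: [0.4972, 0.0342, 0.184]
tool_rot: [[0.0, 1.0, 0.0], [1.0, -0.0, -0.0], [-0.0, 0.0, -1.0]]
ft_force: [1.1, 0.7, 0.8]
grip_width: -0.0001
gripper_force: 0.0
```

Call:
apply_moves --pt "0 0 1 0 0 0 0" --pt "0 0 1 0 0 0 0" --pt "0 0 1 0 0 0 0" --pt "0 0 0 0 0 0 0" --pt "0 0 0 0 0 0 0"

```text
time_s: 10.35
position: [0.4972, 0.0342, 0.181]
tool_rot: [[0.0, 1.0, 0.0], [1.0, -0.0, -0.0], [-0.0, 0.0, -1.0]]
ft_force: [-0.5, -0.9, 4.0]
grip_width: 0.0002
gripper_force: 2.0
```

Contact is at about z = 0.182. I'll press to a sink of about 5.5 mm.

Call:
apply_moves --pt "0 0 1 0 0 0 0" --pt "0 0 1 0 0 0 0" --pt "0 0 1 0 0 0 0" --pt "0 0 1 0 0 0 0" --pt "0 0 0.5 0 0 0 0" --pt "0 0 0 0 0 0 0" --pt "0 0 0 0 0 0 0" --pt "0 0 0 0 0 0 0" --pt "0 0 0 0 0 0 0" --pt "0 0 0 0 0 0 0" --pt "0 0 0 0 0 0 0"

```text
time_s: 11.72
position: [0.4972, 0.0342, 0.1765]
tool_rot: [[0.0, 1.0, 0.0], [1.0, -0.0, -0.0], [-0.0, 0.0, -1.0]]
ft_force: [-0.6, -0.3, 5.9]
grip_width: -0.0
gripper_force: 2.9
```

```bash
python3 chk.py 2>/dev/null
```

```text
[0.49721939 0.03419218 0.17647852] [-0.61530324 -0.30708532  5.90693952]
disc sink mm 4.323523223137449 164
roof 311 0 [nan nan nan]
roof 296 199 [-0.  -0.1 -1.3]
fir 72 0 [nan nan nan]
fir 87 129 [ 1.5  1.8 12.5]
deer 228 89 [ -3.5 -13.3   1.5]
deer 256 180 [-0.7 -5.5 -1.1]
```

Sunk and held. I'll release, go up over the antlers, and move to the reindeer's back.

Call:
apply_moves --pt "0 0 -2 0 0 0 0" --pt "0 0 -2 0 0 0 0" --pt "0 0 -2 0 0 0 0" --pt "0 0 -4 0 0 0 0" --pt "0 0 -30 0 0 0 0" --pt "0 0 -40 0 0 0 0" --pt "32 4 0 0 0 0 0" --pt "33 4 0 0 0 0 0" --pt "32 5 0 0 0 0 0" --pt "0 0 0 0 0 0 0" --pt "0 0 0 0 0 0 0"

```text
time_s: 13.2
position: [0.51, 0.1308, 0.2561]
tool_rot: [[0.0, 1.0, -0.001], [1.0, -0.0, -0.0], [-0.0, -0.001, -1.0]]
ft_force: [0.4, 0.3, -0.4]
grip_width: -0.0002
gripper_force: 0.0
```

```bash
python3 chk.py 2>/dev/null
python3 - <<'E'
from h import *
Q=np.load("scene.npy"); I=cv2.cvtColor(cv2.imread("pics/scene0.png"),cv2.COLOR_BGR2HSV)
b=(np.hypot(Q[...,0]-.508,Q[...,1]-.122)<.045)&(Q[...,2]>.148)
for nm,m in(("back",b&(Q[...,2]<.156)&(I[...,1]<70)),("gold",b&(I[...,1]>90))):
    p=Q[m]; print(nm,len(p),p.mean(0),p.min(0),p.max(0))
E
```

```text
[0.51001226 0.13076051 0.25611564] [ 0.44412024  0.31249303 -0.36957429]
disc sink mm 0.03713384998027536 1968
roof 311 307 [ 0.1 -0.1 -0.2]
roof 296 297 [0.1 0.1 0. ]
fir 72 73 [-0.1  0.1  0. ]
fir 87 86 [0.1 0.1 0.3]
deer 228 132 [ -0.5 -15.7   7.1]
deer 256 256 [0.2 0.3 0.4]
back 114 [0.51160602 0.12964528 0.1508369 ] [0.50043257 0.10375481 0.14810787] [0.5214628  0.15962666 0.15592033]
gold 36 [0.5042835  0.10003612 0.18212121] [0.48808944 0.09334446 0.151785  ] [0.52685372 0.15873716 0.19071059]
```

Call:
apply_moves --pt "1 0 40 0 0 0 0" --pt "0 0 30 0 0 0 0" --pt "0 0 18 0 0 0 0" --pt "0 0 8 0 0 0 0" --pt "0 0 3 0 0 0 0" --pt "0 0 2 0 0 0 0" --pt "0 0 0 0 0 0 0" --pt "0 0 0 0 0 0 0"

```text
time_s: 14.3
position: [0.5103, 0.1322, 0.1557]
tool_rot: [[0.0, 1.0, 0.001], [1.0, -0.0, 0.0], [0.0, 0.001, -1.0]]
ft_force: [-0.3, -1.6, 0.3]
grip_width: 0.0001
gripper_force: 0.0
```

Call:
apply_moves --pt "0 0 1 0 0 0 0" --pt "0 0 1 0 0 0 0" --pt "0 0 1 0 0 0 0" --pt "0 0 1 0 0 0 0" --pt "0 0 0 0 0 0 0" --pt "0 0 0 0 0 0 0"

```text
time_s: 15.05
position: [0.5102, 0.1322, 0.1514]
tool_rot: [[0.0, 1.0, 0.0], [1.0, -0.0, 0.0], [0.0, 0.0, -1.0]]
ft_force: [0.3, -0.7, 0.8]
grip_width: 0.0001
gripper_force: 0.7
```

Call:
apply_moves --pt "0 0 1 0 0 0 0" --pt "0 0 1 0 0 0 0" --pt "0 0 0 0 0 0 0" --pt "0 0 0 0 0 0 0"

```text
time_s: 15.55
position: [0.5102, 0.1322, 0.1494]
tool_rot: [[0.0, 1.0, 0.0], [1.0, -0.0, 0.0], [0.0, 0.0, -1.0]]
ft_force: [-1.0, -0.4, 4.0]
grip_width: 0.0001
gripper_force: 2.3
```

Call:
apply_moves --pt "0 0 1 0 0 0 0" --pt "0 0 1 0 0 0 0" --pt "0 0 1 0 0 0 0" --pt "0 0 0.5 0 0 0 0" --pt "0 0 0 0 0 0 0" --pt "0 0 0 0 0 0 0" --pt "0 0 0 0 0 0 0" --pt "0 0 0 0 0 0 0" --pt "0 0 0 0 0 0 0" --pt "0 0 0 0 0 0 0"

```text
time_s: 16.8
position: [0.5102, 0.1322, 0.1461]
tool_rot: [[0.0, 1.0, 0.0], [1.0, -0.0, 0.0], [0.0, 0.0, -1.0]]
ft_force: [-1.0, -0.4, 5.9]
grip_width: 0.0003
gripper_force: 2.9
```

```bash
python3 chk.py 2>/dev/null
```

```text
[0.51024544 0.1322322  0.14605256] [-1.00059079 -0.39237952  5.86647971]
disc sink mm 4.9119631935496955 1665
roof 311 210 [ 0.2 -0.5 -2.1]
roof 296 200 [-0.6 -0.9 -1.7]
fir 72 60 [-0.   0.8 -2.9]
fir 87 68 [-0.5 -0.5 -1.8]
deer 228 70 [ -0.4 -23.7   8.4]
deer 256 254 [ 3.5 22.  14.8]
```

The reindeer press sank the disc 4.9 mm and was held. I'll release and retreat upward.

Call:
apply_moves --pt "0 0 -2 0 0 0 0" --pt "0 0 -2 0 0 0 0" --pt "0 0 -2 0 0 0 0" --pt "0 0 -4 0 0 0 0" --pt "0 0 -30 0 0 0 0" --pt "0 0 -50 0 0 0 0" --pt "0 0 -50 0 0 0 0" --pt "0 0 -40 0 0 0 0" --pt "0 0 0 0 0 0 0" --pt "0 0 0 0 0 0 0" --pt "0 0 0 0 0 0 0"

```text
time_s: 18.27
position: [0.5098, 0.1322, 0.3244]
tool_rot: [[0.001, 1.0, -0.003], [1.0, -0.001, -0.0], [-0.0, -0.003, -1.0]]
ft_force: [0.2, 0.4, 0.1]
grip_width: -0.0002
gripper_force: 0.0
```

```bash
python3 chk.py 2>/dev/null
```

```text
[0.50982395 0.13216571 0.3243885 ] [0.18645409 0.40206618 0.07476382]
disc sink mm -0.11831131703909925 2143
roof 311 313 [ 0.3 -0.4 -0.2]
roof 296 287 [-0.2  0.6  0.3]
fir 72 72 [-0.3  0.3 -0. ]
fir 87 85 [0.3 0.3 0.4]
deer 228 175 [-0.4 -9.   2.5]
deer 256 256 [0.  0.2 0.3]
```

```bash
python3 -c "
from rig import env
print(env.close_job())"
```

```text
the job is handed in; nothing more can be done
None
```

I pressed the cottage, fir and reindeer in that order at about 6 N each; the disc sank about 4 to 6 mm each time and came back up, the pieces measured as unmoved, and the job is handed in with no verdict shown.

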